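# Top up the truffle bin and fasten its hasp

### The job

Tip all six truffles from the metal scoop into the wooden bin and set the scoop back down flat on the counter. Then shut the bin's lid and swing the steel hasp over the staple on the lid, pressing it down until it snaps fully home under the spring catch. Leave the jar and the tin where they are.

Things in the scene. Friction and masses are not known exactly. Their poses are not given: they have to be found in the camera images.
- bin: Fixed wooden display bin, wedge-shaped seen from the side: 150 mm deep (x), 160 wide (y), open-topped, walls and floor 6 mm. Origin: centre of its underside. Low front wall (70 mm high, carries the hasp) at x = -75 mm, tall rear wall (157 mm) at x = +75 mm: the rim and the shut lid slope down to the front at 30 degrees.
- lid (a joint): Angle of the wooden lid (6 mm thick, 164 wide, 181 long) about the rear rim: 0 = shut on the sloping rim; 2.09 = upright. It stays near upright by itself; pushed to lean some 30 degrees to the front, it sinks shut by its own weight.
- card (a point): Middle of the free edge of the white price-card holder, a plate 90 mm wide, 3 thick, standing square on the lid's outer face 82 mm from the lid hinge and reaching 92 mm from the lid's underside. With the lid shut it leans out over the hasp, so a vertical tool cannot get at the hasp; one tilted about 30 degrees, square to the lid, can.
- lid_edge (a point): Middle of the lid's free edge (lies 177 mm from the lid hinge, mid-thickness).
- lid_hinge (a point): Middle of the lid's hinge line, on the rear top edge of the bin (bin frame x = 75, z = 157 mm).
- hasp (a joint): Angle of the steel hasp about its hinge on the bin's front wall: 0 = fully home, flat over the shut lid; grows as it swings up and out to the front (2.45 = nearly level). At angle a it points 30 degrees + a above the bin's +x, in the bin's x-z plane. Stiff hinge: it stays where left. Near 0.17 its end meets the spring catch; some 5 to 10 N on the end plate snaps it past.
- hasp_hinge (a point): Middle of the hasp's hinge axis, which runs along the bin's y (bin frame x = -90, z = 72 mm).
- hasp_pad (a point): Middle of the outer face of the hasp's solid end plate, 60 mm from the hinge. The hasp is a strap 77 mm long, 36 wide, 4 thick; the end plate reaches from 48 to 77 mm; a slot 16 mm wide from 22 to 48 mm passes over the staple. Axes: x from the hinge to its end, y along the hinge, z out of the face that looks up when home.
- staple (a point): Top of the small steel staple on the lid, 34 mm from the hasp hinge when the lid is shut, standing 5 mm proud of the hasp when it is home.
- catch (a point): Nose of the spring catch on the lid, 78 mm from the hasp hinge when the lid is shut: 16 mm wide, standing 3 mm above the outer face of the hasp when that is home, just past its end. When home, the hasp's underside lies 1 mm above the lid.
- scoop: Loose open aluminium scoop, 0.14 kg. Origin: centre of the underside of its flat floor; x points to the pouring lip. Floor 74 by 64 mm, walls 45 mm high, 3 mm thick; in front the floor rises at 30 degrees to the lip (x = 87, z = 32 mm). Behind the back wall (x = -38 mm) a level bar handle 16 mm wide and 18 mm tall runs from x = -38 to -140 mm, its centre 35 mm high.
- scoop_grip (a point): Centre of the scoop's handle bar, at its x = -95 mm, 35 mm above its underside; axes as the scoop.
- scoop_lip (a point): Middle of the scoop's pouring lip.
- truffle0: Gold-wrapped truffle, a ball of 22 mm diameter, 12 g, in the scoop at the start; origin at its centre.
- truffle1: Gold-wrapped truffle, a ball of 22 mm diameter, 12 g, in the scoop at the start; origin at its centre.
- truffle2: Gold-wrapped truffle, a ball of 22 mm diameter, 12 g, in the scoop at the start; origin at its centre.
- truffle3: Gold-wrapped truffle, a ball of 22 mm diameter, 12 g, in the scoop at the start; origin at its centre.
- truffle4: Gold-wrapped truffle, a ball of 22 mm diameter, 12 g, in the scoop at the start; origin at its centre.
- truffle5: Gold-wrapped truffle, a ball of 22 mm diameter, 12 g, in the scoop at the start; origin at its centre.
- jar: Bystander: closed amber jar, 72 mm diameter, 110 mm high; origin under its centre.
- tin: Bystander: closed tin, 64 mm diameter, 80 mm high; origin under its centre.

How it is judged:
By the outcome, as a careful person would: the job done as asked, in the order asked, and still so for the second after the job is handed in, with the robot touching nothing.
It also fails if it takes over 72 s, if anything falls off the work surface, if the arm or the gripper's body presses on something with over 40 N, if the wrist force passes 120 N, or if a joint passes its speed limit or range.

### The arm

A 6-joint arm with a two-finger parallel gripper is mounted at the origin on the work surface. World frame = base frame: x ahead of the robot, y to its left, z up, the work surface at z = 0. Lengths are in mm, angles in rad, forces in N, time in s.
With the tool pointing down it reaches from about 350 to 850 mm from the base axis. Payload 8.1 kg.
Tool frame: the origin (TCP) lies midway between the tips of the shut fingers; the grasp point (between the pads) lies 19 mm behind it (robot.grip_depth is the distance from the TCP to the grasp point, in mm); z points along the fingers, y is the line along which they close (so a half turn about z gives the same grasp; the last joint's range is limited). The gripper opens to 85 mm and grips with 20 to 120 N. Pads are 22 mm wide; open, the fingers measure 114 mm over their backs; the gripper's body (76 mm by 85 mm) begins 54 mm behind the grasp point. The pads swing forward as they close: fully open they stand 13 mm farther back than shut.
Start: joints at [1.155, 0.13, 1.488, -0, 1.523, -0.085], TCP at [194.858, 567.482, 231.292] pointing down, gripper open.
Joint ranges: [-2.96, 2.96], [-0.89, 2.26], [0.02, 2.5], [-1.34, 4.48], [0, 2.73], [-2.66, 2.66]. Speed limits (rad/s): [2.39, 2.39, 2.79, 3.14, 3.14, 3.14].

### API

Orientations are given as a 3x3 rotation matrix whose columns are the frame's x, y, z axes.
In Python, from rig import robot gives the robot as it stands.
- The arm moves only by the shell command python3 -m creep 'ROWS' [FORCE]. ROWS is JSON, one flat list of numbers, 7 for each row, row after row: the turn, a rotation vector about the world's x, y, z in rad, then the shift along the world's x, y, z in mm, then the closure, from -1 (fully open) to 1 (shut). In form: [wx, wy, wz, dx, dy, dz, gripper, wx, wy, wz, dx, dy, dz, gripper, ...]. A call has 1 to 12 rows; each row is the pose to reach, as a shift and turn from the pose commanded when the call began; what a row does not reach only later rows make up. A row lasts 1/8 s, in which the tool goes at most 62.5 mm and 10.7 degrees, less where a joint would pass 70% of its speed; a pose out of reach is approached as far as the arm can. A call with a gripper value outside its range is refused whole. The fingers move at their own pace and stop on an object; FORCE is the grip in N (left out, the last holds). Time passes only in rows, so rows that repeat a pose let the fingers close. It gives the time, the measured TCP pose, the force, the opening and the grip force at its end, in the units of the state.
- robot.sense(): the state, without advancing time (a new reading comes with each control period).
- robot.get_image(name): name is "scene" or "top" or "wrist"; returns a dict with "color" (384x512x3 uint8, blue, green, red), "fovy" (degrees; the focal length in pixels is half the picture's height over the tangent of half this angle, whatever the lens; pixels are square), "cx", "cy" (the principal point, pixels), "R" (3x3) and "t" (3): a world point X has camera coordinates R X + t. Camera axes: x right, y down, z forward; pixel columns grow to the right and rows downward; lengths in mm; the calibration is good to about 2 mm. A picture is of the moment at which its call begins. There is no depth.
- robot.finish_job(): hands the job in; it is judged then, once.
Trained networks look in a picture, given as the dict that the camera call returned (one of the last four; its "shot" number tells which), for a name from the list of things; names that differ only in an ending like _2 or _b are one class to them, and where a whole thing is asked for, a point or a joint stands for the part that bears it (a point fixed in the world has none). Each returns a list of dicts, best first, with "confidence" (0 to 1); they miss things now and then, are a little off and sometimes report something else, mostly with a low value. They report only what shows in the picture. A call takes as long as a camera call.
- robot.boxes_of(picture, query): "pixel" ([row, column] in pixels, amid what is visible of it).
The state is a dict: "time_s": time; "joints": joint angles; "qvel": joint speeds; "joint_torque": joint torques, N m; "tool_pos": TCP position; "eef_rot": TCP orientation; "ft_force": force on the tool from outside, world axes, zero at the start; "ft_torque": the same for the moment, N m; "opening": finger opening in mm; "grasp_force": force on a finger pad.
Only numpy, scipy, OpenCV 4.12 (cv2) and the standard library are available. Lean on these libraries where they do the work, as an engineer would, in place of code of your own. Each camera call takes 0.05 s, during which the arm holds its last target. There are 200 camera calls.

## Working session

There is one attempt and no reset: what is moved stays moved. The work goes in short steps, Python scripts to look and compute and a shell command to move; the robot and the scene stay as the last step left them, time stands still between calls to the robot, and variables do not carry over. Pictures are saved under pics/ and viewed, at most 10 in all, crops included, and the job is handed in when it is done.

```bash
ls; mkdir -p pics; cat > h.py <<'E'
import numpy as np, cv2
from rig import robot
def K(p):
    f=p["color"].shape[0]/2/np.tan(np.radians(p["fovy"])/2); return f
def ray(p,px):
    f=K(p); d=np.array([(px[1]-p["cx"])/f,(px[0]-p["cy"])/f,1]); R=np.array(p["R"]);t=np.array(p["t"])
    return -R.T@t, R.T@d/np.linalg.norm(d)
def onz(p,px,z):
    c,d=ray(p,px); return c+d*(z-c[2])/d[2]
def tri(rs):
    A=np.zeros((3,3));b=np.zeros(3)
    for c,d in rs:
        M=np.eye(3)-np.outer(d,d);A+=M;b+=M@c
    X=np.linalg.solve(A,b)
    return X,[float(np.linalg.norm((np.eye(3)-np.outer(d,d))@(X-c))) for c,d in rs]
def proj(p,X):
    q=np.array(p["R"])@X+np.array(p["t"]); f=K(p); return np.array([p["cy"]+f*q[1]/q[2],p["cx"]+f*q[0]/q[2]])
E
python3 - <<'E'
from h import *
names=["bin","lid","card","lid_edge","lid_hinge","hasp","hasp_hinge","hasp_pad","staple","catch","scoop","scoop_grip","scoop_lip","truffle0","jar","tin"]
P={n:robot.get_image(n) for n in ["scene","top"]}
cv2.imwrite("pics/a.png",np.hstack([P["scene"]["color"],P["top"]["color"]])[:, :])
for n in P: print(n,P[n]["fovy"],(-np.array(P[n]["R"]).T@np.array(P[n]["t"])).round())
cv2.imwrite("pics/s.png",cv2.resize(P["scene"]["color"],(800,600)));cv2.imwrite("pics/t.png",cv2.resize(P["top"]["color"],(800,600)))
for q in names:
    o={}
    for n in P:
        o[n]=[(np.round(b["pixel"],1).tolist(),round(b["confidence"],2)) for b in robot.boxes_of(P[n],q)][:7 if 'truf' in q else 2]
    s=""
    if o["scene"] and o["top"]:
        X,e=tri([ray(P[n],o[n][0][0]) for n in P]); s=(X.round(1),np.round(e,1))
    print(q,o,s)
print(robot.sense())
E
```

```text
pics
scene 46.07786748484922 [1123. -387. 1074.]
top 55.11622068954712 [529. -26. 889.]
bin {'scene': [([147.1, 341.3], 0.82), ([108.4, 356.5], 0.45)], 'top': []} 
lid {'scene': [([110.9, 355.8], 0.58), ([205.9, 195.7], 0.27)], 'top': [([200.2, 87.7], 0.67)]} (array([573.3, 288.7, 226.7]), array([3.8, 3.8]))
card {'scene': [([109.4, 356.2], 0.84)], 'top': [([196.4, 84.8], 0.58)]} (array([578.3, 285.5, 239.7]), array([6.2, 6.2]))
lid_edge {'scene': [([109.2, 357.1], 0.62), ([185.3, 292.5], 0.47)], 'top': [([197.5, 83.1], 0.55)]} (array([576.6, 290.5, 236.2]), array([6., 6.]))
lid_hinge {'scene': [([109.4, 359.0], 0.58)], 'top': [([198.5, 84.3], 0.66)]} (array([576.5, 294.1, 231.4]), array([2.6, 2.6]))
hasp {'scene': [([186.5, 287.8], 0.53)], 'top': [([197.3, 218.1], 0.63)]} (array([593.8,  71.5,  71.1]), array([1.5, 1.5]))
hasp_hinge {'scene': [([188.0, 288.8], 0.72)], 'top': [([189.1, 214.8], 0.96), ([195.9, 86.0], 0.44)]} (array([607.9,  71.8,  83.1]), array([8., 8.]))
hasp_pad {'scene': [([186.8, 289.6], 0.61)], 'top': []} 
staple {'scene': [([109.5, 355.3], 0.75)], 'top': [([198.5
[... 1239 characters left out ...]
    1.52300269e+00, -8.53892006e-02]), 'qvel': array([-0.00110819,  0.00052379,  0.00119478,  0.00017916, -0.00117441,
        0.0007637 ]), 'joint_torque': array([ 1.51900134e-03, -5.69298470e+01, -5.00853896e+01, -8.94770210e-05,
        1.36680399e-03,  3.42781470e-05]), 'tool_pos': array([194.87065874, 567.46813333, 231.2727771 ]), 'eef_rot': array([[-9.45772073e-01,  3.24831011e-01, -1.49024187e-05],
       [ 3.24831011e-01,  9.45772072e-01, -4.11201866e-05],
       [ 7.37179653e-07, -4.37310918e-05, -9.99999999e-01]]), 'ft_force': array([-0.42747215, -0.35954338, -0.78436275]), 'ft_torque': array([-0.04770943, -0.02933744, -0.00188171]), 'grasp_force': 0.0, 'opening': 85.2943809036127}
```

View pics/s.png

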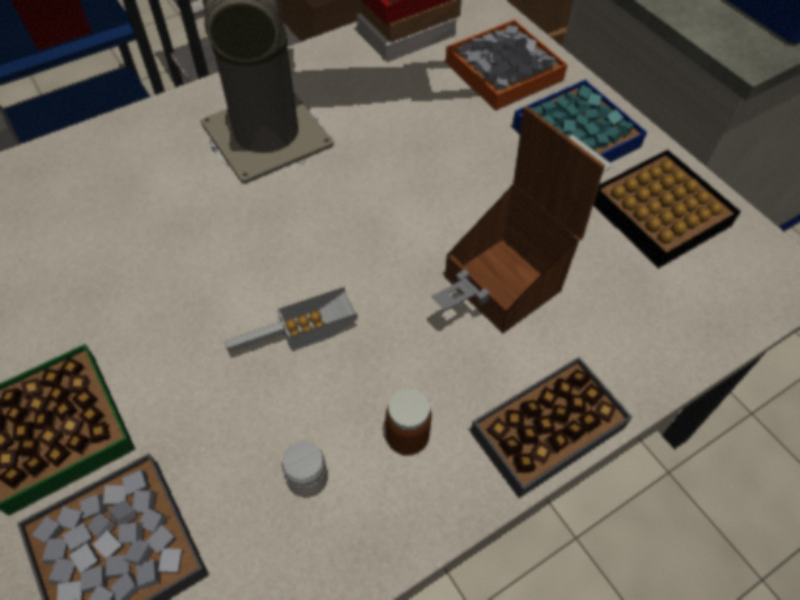

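View pics/t.png

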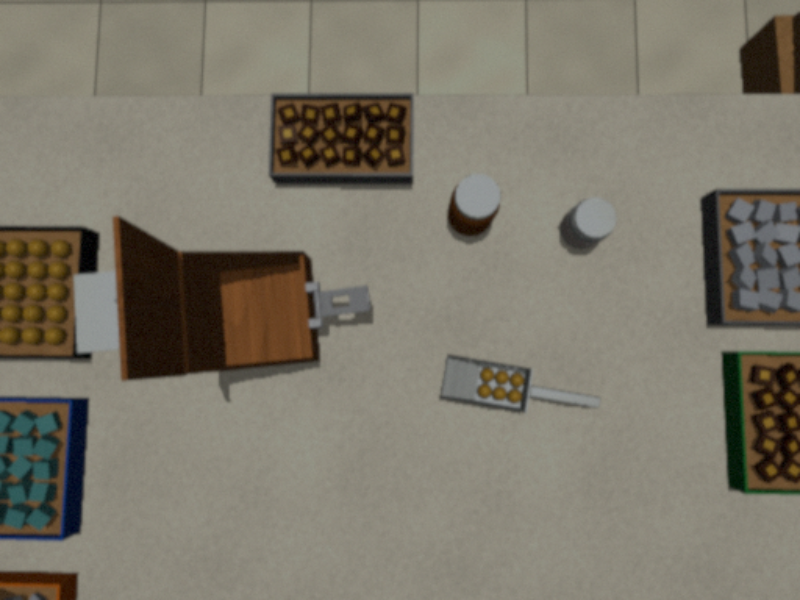

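The scene shows the bin with its lid upright and its front facing −y. The hasp is out, at top (340,302)/800. The scoop lies at (485,382) with its lip toward +y, and all six truffles are in it. The jar is at (475,205) and the tin at (590,220). Next I'll zoom in for corner pixels.

```bash
python3 - <<'E'
from h import *
def crop(p,r0,r1,c0,c1,s):
    im=cv2.resize(p["color"][r0:r1,c0:c1],None,fx=s,fy=s,interpolation=cv2.INTER_CUBIC)
    im=cv2.convertScaleAbs(im,alpha=1.6,beta=10)
    for r in range(-(-r0//20)*20,r1,20): cv2.putText(im,str(r),(0,(r-r0)*s+4),0,.35,(0,255,255),1);cv2.line(im,(25,(r-r0)*s),(32,(r-r0)*s),(0,255,255),1)
    for c in range(-(-c0//20)*20,c1,20): cv2.putText(im,str(c),((c-c0)*s-8,10),0,.35,(0,255,255),1);cv2.line(im,((c-c0)*s,12),((c-c0)*s,18),(0,255,255),1)
    return im
t=robot.get_image("top");s=robot.get_image("scene")
cv2.imwrite("pics/c1.png",crop(t,130,270,70,270,4)); 
a=crop(s,60,220,260,400,4)[:, :]; cv2.imwrite("pics/c2.png",cv2.resize(a,None,fx=.93,fy=.93))
a=crop(t,215,270,270,395,6); cv2.imwrite("pics/c3.png",a)
E
```

```text
(no output)
```

View pics/c1.png

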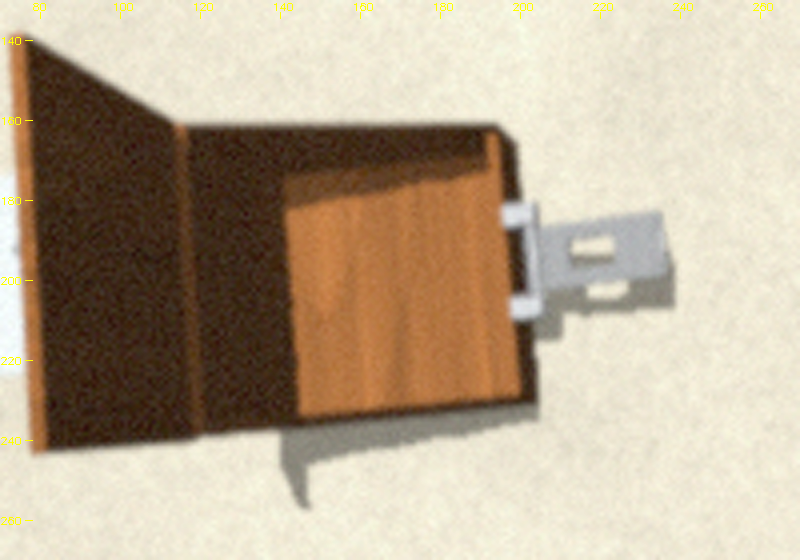

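View pics/c2.png

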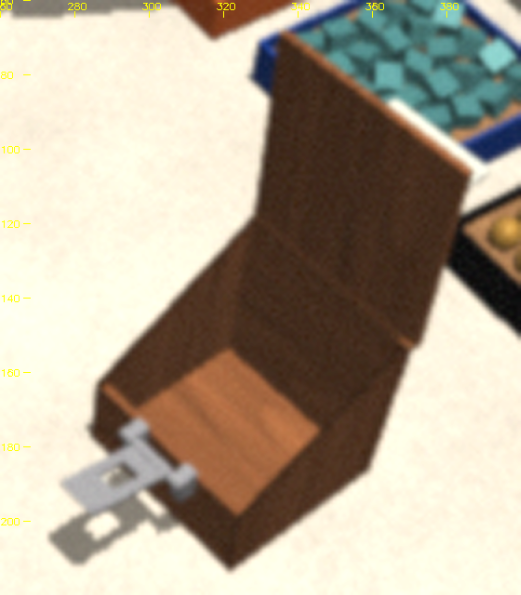

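View pics/c3.png

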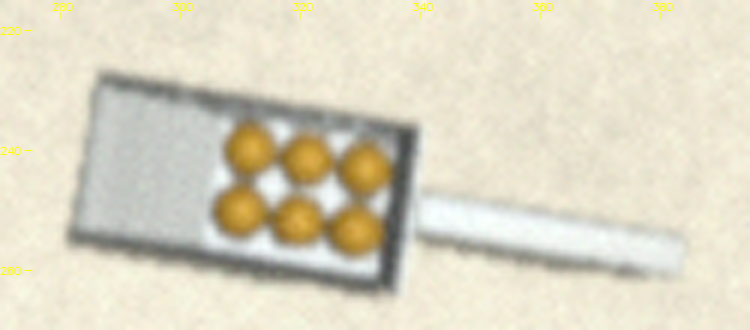

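The crops show the bin's corners, hinge line and hasp tip, and the scoop's wall corners and handle, clearly enough to fit. The hasp tip is at top row 190, col 236, and the handle end at row 257, col 384.

```bash
cat > fit.py <<'E'
from h import *
from scipy.optimize import least_squares
t=robot.get_image("top");s=robot.get_image("scene")
def T(q,X): 
    c,S=np.cos(q[2]),np.sin(q[2]); return np.array([q[0]+c*X[0]-S*X[1],q[1]+S*X[0]+c*X[1],X[2]])
def binres(q,dbg=False):
    a=np.pi/6+q[3]; tip=lambda y:(-90+77*np.cos(a),y,72+77*np.sin(a))
    b=np.radians(210)-q[4]; le=lambda y:(75+181*np.cos(b),y,157+181*np.sin(b))
    F=[(t,(-75,-80,0),(166.2,199.5)),(t,(-75,80,0),(230.5,204.2)),(t,(-75,-80,70),(161.2,195)),(t,(-75,80,70),(230,200)),
       (t,(75,-82,157),(161,114.5)),(t,(75,82,157),(238.7,120)),
       (s,(-75,-80,0),(213.2,321.8)),(s,(75,-80,0),(185.8,358.9)),(s,(-75,80,0),(175.6,284.2)),(s,(-75,80,70),(162.7,286.9)),
       (t,tip(-18),(183,235)),(t,tip(18),(198,236.8)),(s,tip(18),(190.4,276.7)),(s,tip(-18),(197.9,285.5)),
       (t,le(-82),(140,75)),(t,le(82),(242.5,81)),(s,le(-82),(107,386)),(s,le(82),(69,335))]
    r=[proj(c,T(q,X))-np.array(p) for c,X,p in F]
    return np.array(r) if dbg else np.ravel(r)
def scres(q,dbg=False):
    F=[(t,(-140,0,44),(257,383.8)),(t,(-38,0,44),(250.8,339.7)),(t,(-40,-34,45),(236.2,339.3)),(t,(-40,34,45),(263.7,335.5)),
       (t,(87,-34,45),(227,287.2)),(t,(87,34,45),(255,281.7))]
    r=[proj(c,T(q,X))-np.array(p) for c,X,p in F]
    return np.array(r) if dbg else np.ravel(r)
o=least_squares(binres,[570,150,1.6,2,2.09],loss="soft_l1");print("bin",o.x.round(3));print(binres(o.x,1).round(1).tolist())
print("hasp hinge",T(o.x,(-90,0,72)).round(1),"lidhinge",T(o.x,(75,0,157)).round(1))
o=least_squares(scres,[480,-150,1.5],loss="soft_l1");print("scoop",o.x.round(3));print(scres(o.x,1).round(1).tolist())
print("grip",T(o.x,(-95,0,35)).round(1),"lip",T(o.x,(87,0,32)).round(1))
E
python3 fit.py
```

```text
bin [591.49  195.61    1.682   2.402   2.013]
[[-1.2, -0.5], [-0.3, 0.5], [-1.4, -1.3], [0.5, -0.2], [-2.2, -1.7], [0.8, -2.2], [0.1, -0.6], [0.1, -0.2], [1.1, -0.6], [-0.6, -1.6], [-1.3, 0.3], [-0.0, 0.1], [-1.3, -1.3], [0.2, -1.2], [-3.8, 0.2], [-0.0, -0.2], [-1.7, -1.0], [-2.1, -0.6]]
hasp hinge [601.5 106.2  72. ] lidhinge [583.1 270.1 157. ]
scoop [ 485.38  -161.357    1.418]
[[0.5, -0.0], [-0.8, -1.2], [-1.0, 2.3], [1.6, 1.9], [-1.0, -1.2], [0.9, -0.3]]
grip [ 470.9 -255.3   35. ] lip [498.6 -75.4  32. ]
```

```bash
cat > go.py <<'E'
# rel(R,pos): rows values from current pose ; frames
import numpy as np
from scipy.spatial.transform import Rotation as Ro
from rig import robot
h=np.array([.152,.988,0]);n=np.array([.988,-.152,0]);k=np.array([0,0,1.])
def scoopR(tilt): # tool z tilted from down toward +h by tilt(rad)
    z=np.sin(tilt)*h-np.cos(tilt)*k; return np.column_stack([np.cross(n,z),n,z])
def rel(R,grasp,depth=19):
    s=robot.sense(); w=(Ro.from_matrix(R)*Ro.from_matrix(s["eef_rot"]).inv()).as_rotvec()
    tcp=np.array(grasp)+depth*R[:,2]
    return w.round(3).tolist(),(tcp-s["tool_pos"]).round(1).tolist(), "deg",round(np.degrees(np.linalg.norm(w)),1)
E
python3 - <<'E'
from go import *
R=scoopR(np.radians(35))
g=np.array([470.9,-255.3,35]); print("pre",rel(R,g-R[:,2]*110)); print("at",rel(R,g))
E
```

```text
pre ([0.566, 0.342, -1.346], [268.1, -874.4, -121.8], 'deg', np.float64(85.9))
at ([0.566, 0.342, -1.346], [277.7, -812.0, -211.9], 'deg', np.float64(85.9))
```

```bash
python3 -m creep '[0,0,0,80,-120,30,-1, 0,0,-0.2,150,-250,40,-1, 0,0,-0.5,180,-400,40,-1, 0,0,-0.5,180,-400,40,-1, 0,0,-0.7,180,-400,40,-1, 0,0,-0.9,180,-400,40,-1, 0.566,0.342,-1.346,220,-650,20,-1, 0.566,0.342,-1.346,220,-650,20,-1, 0.566,0.342,-1.346,240,-760,0,-1, 0.566,0.342,-1.346,240,-760,0,-1, 0.566,0.342,-1.346,268,-874,-60,-1, 0.566,0.342,-1.346,268,-874,-90,-1]'
python3 - <<'E'
from go import *
R=scoopR(np.radians(35))
g=np.array([470.9,-255.3,35]); print("pre",rel(R,g-R[:,2]*110)); print("at",rel(R,g),robot.sense()["joints"].round(2))
E
```

```text
time_s: 3.4
tool_pos: [411.7, -62.8, 221.3]
eef_rot: [[0.127, 0.988, 0.092], [0.808, -0.157, 0.567], [0.575, 0.003, -0.818]]
ft_force: [2.7, -0.0, 0.3]
opening: 85.2
grasp_force: 0.0
pre ([-0.001, 0.003, 0.005], [51.2, -244.1, -111.8], 'deg', np.float64(0.3))
at ([-0.001, 0.003, 0.005], [60.8, -181.8, -201.9], 'deg', np.float64(0.3)) [-0.73 -0.2   1.95  0.51  1.73 -0.58]
```

```bash
python3 -m creep '[0,0,0,25,-140,-20,-1, 0,0,0,40,-200,-60,-1, 0,0,0,51,-244,-90,-1, 0,0,0,51,-244,-112,-1, 0,0,0,51,-244,-112,-1, 0,0,0,51,-244,-112,-1, 0,0,0,51,-244,-112,-1]'
python3 - <<'E'
from go import *
from h import *
R=scoopR(np.radians(35))
g=np.array([470.9,-255.3,35]); print("pre",rel(R,g-R[:,2]*110)); print("at",rel(R,g))
p=robot.get_image("wrist"); cv2.imwrite("pics/w1.png",p["color"])
f=proj
a=1.418;S=np.array([485.4,-161.4])
for X in [(-140,0,44),(-38,0,44),(-95,0,44),(-95,8,44),(-95,-8,44)]:
    q=np.array([S[0]+np.cos(a)*X[0]-np.sin(a)*X[1],S[1]+np.sin(a)*X[0]+np.cos(a)*X[1],X[2]]); print(X,proj(p,q).round(1))
E
```

```text
time_s: 4.28
tool_pos: [462.6, -303.4, 109.7]
eef_rot: [[0.124, 0.988, 0.087], [0.81, -0.152, 0.567], [0.573, 0.001, -0.819]]
ft_force: [0.1, 0.1, 0.1]
opening: 85.0
grasp_force: 0.0
pre ([0.0, 0.001, -0.001], [0.4, -3.5, -0.2], 'deg', np.float64(0.0))
at ([0.0, 0.001, -0.001], [10.0, 58.9, -90.3], 'deg', np.float64(0.0))
(-140, 0, 44) [260.3 262.9]
(-38, 0, 44) [126.  262.7]
(-95, 0, 44) [196.2 262.8]
(-95, 8, 44) [196.2 251.5]
(-95, -8, 44) [196.2 274.1]
```

View pics/w1.png

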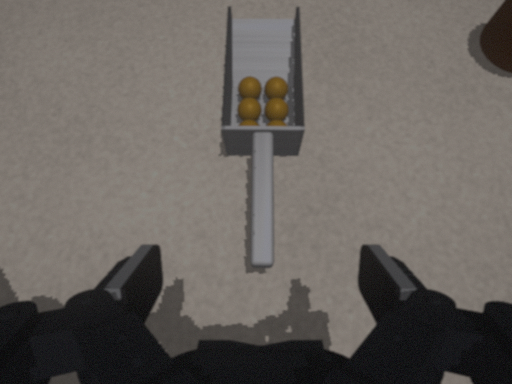

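The wrist view shows the handle end at (row 263, col 262) and the bar centred between the fingers. This matches the prediction, so I'll descend and grip.

```bash
python3 -m creep '[0,0,0,5,27,-45,-1, 0,0,0,8,48,-75,-1, 0,0,0,10,57,-90,-1, 0,0,0,10,57,-90,-1, 0,0,0,10,57,-90,-0.2, 0,0,0,10,57,-90,1, 0,0,0,10,57,-90,1, 0,0,0,10,57,-90,1, 0,0,0,10,57,-90,1, 0,0,0,10,57,-90,1, 0,0,0,10,57,-90,1, 0,0,0,10,57,-90,1]' 100
python3 -m creep '[0,0,0,0,0,10,1, 0,0,0,0,0,40,1, 0,0,0,0,0,80,1, 0,0,0,0,0,120,1, 0,0,0,0,0,160,1, 0,0,0,0,0,200,1,0,0,0,0,0,200,1]'
python3 - <<'E'
from h import *
p=robot.get_image("wrist"); cv2.imwrite("pics/w2.png",p["color"])
s=robot.sense();print(s["joints"].round(2))
E
```

```text
time_s: 5.82
tool_pos: [472.6, -247.4, 19.3]
eef_rot: [[0.124, 0.988, 0.088], [0.81, -0.152, 0.566], [0.573, 0.001, -0.82]]
ft_force: [-1.2, -2.3, 5.3]
opening: 14.5
grasp_force: 97.5
time_s: 6.7
tool_pos: [473.6, -248.0, 222.5]
eef_rot: [[0.122, 0.988, 0.09], [0.813, -0.152, 0.563], [0.57, 0.005, -0.822]]
ft_force: [0.7, 0.4, -2.9]
opening: 14.2
grasp_force: 97.9
[-0.88  0.26  1.48  0.46  1.81 -0.71]
```

View pics/w2.png

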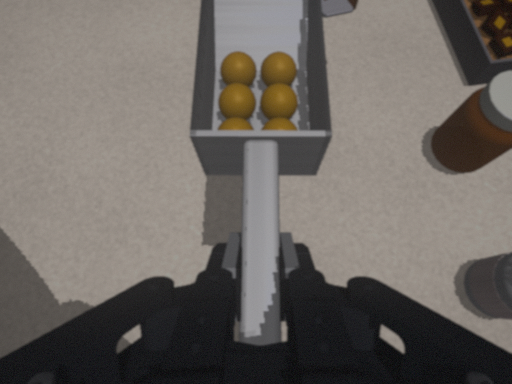

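Held level at z=222 with all six truffles still in the scoop. Now I'll compute the pour poses.

```bash
cat >> go.py <<'E'
b=np.array([-.111,.994,0]);nb=np.array([.994,.111,0]);B=np.array([591.5,195.6,0])
def pour(phi,bx,z,gx=-179):
    p=np.radians(phi); f=np.cos(p)*b-np.sin(p)*k; u=np.sin(p)*b+np.cos(p)*k
    a=np.radians(35)-p; tz=np.sin(a)*b-np.cos(a)*k
    R=np.column_stack([np.cross(nb,tz),nb,tz]); G=B+bx*b+z*k+gx*f+3*u
    return R,G
E
python3 - <<'E'
from go import *
for a in [(0,-130,220),(0,-10,190),(20,-10,165),(40,-10,130),(55,-10,105),(68,-10,90)]: print(a,*rel(*pour(*a)))
E
```

```text
(0, -130, 220) [0.003, 0.002, 0.263] [151.8, 146.7, -12.6] deg 15.1
(0, -10, 190) [0.003, 0.002, 0.263] [138.5, 266.0, -42.6] deg 15.1
(20, -10, 165) [-0.347, 0.009, 0.26] [137.8, 271.8, -9.3] deg 24.9
(40, -10, 130) [-0.697, 0.016, 0.252] [135.0, 297.0, 8.4] deg 42.5
(55, -10, 105) [-0.96, 0.022, 0.242] [131.6, 327.0, 15.5] deg 56.7
(68, -10, 90) [-1.187, 0.026, 0.231] [128.1, 358.9, 21.1] deg 69.3
```

```bash
python3 -m creep '[0,0,0.03,15,15,0,1, 0,0,0.08,40,38,0,1, 0,0,0.14,70,65,-2,1, 0,0,0.2,100,95,-5,1, 0,0,0.25,130,125,-8,1, 0.003,0.002,0.263,148,155,-15,1, 0.003,0.002,0.263,146,185,-22,1, 0.003,0.002,0.263,143,215,-30,1, 0.003,0.002,0.263,140,243,-36,1, 0.003,0.002,0.263,139,260,-41,1, 0.003,0.002,0.263,138.5,266,-43,1, 0.003,0.002,0.263,138.5,266,-43,1]'
python3 - <<'E'
from go import *
from h import *
p=robot.get_image("top"); q=robot.get_image("scene")
cv2.imwrite("pics/m1.png",cv2.resize(np.vstack([p["color"][120:300,60:340],q["color"][40:220,200:480]]),None,fx=1.6,fy=1.6))
for a in [(0,-10,190),(20,-10,165),(40,-10,130),(55,-10,105),(68,-10,90)]: print(a,*rel(*pour(*a)))
print(robot.sense()["joints"].round(2))
E
```

```text
time_s: 8.25
tool_pos: [610.7, 18.9, 175.4]
eef_rot: [[-0.089, 0.994, -0.066], [0.813, 0.11, 0.572], [0.576, -0.003, -0.818]]
ft_force: [0.7, 1.1, -2.4]
opening: 14.4
grasp_force: 98.0
(0, -10, 190) [-0.002, -0.002, 0.002] [0.1, 0.4, 1.4] deg 0.2
(20, -10, 165) [-0.349, -0.04, 0.002] [-0.6, 6.2, 34.7] deg 20.1
(40, -10, 130) [-0.696, -0.079, 0.002] [-3.4, 31.5, 52.4] deg 40.1
(55, -10, 105) [-0.956, -0.107, 0.002] [-6.7, 61.5, 59.5] deg 55.1
(68, -10, 90) [-1.182, -0.132, 0.002] [-10.3, 93.4, 65.1] deg 68.1
[-0.37  0.38  1.42  0.54  1.64 -0.52]
```

View pics/m1.png

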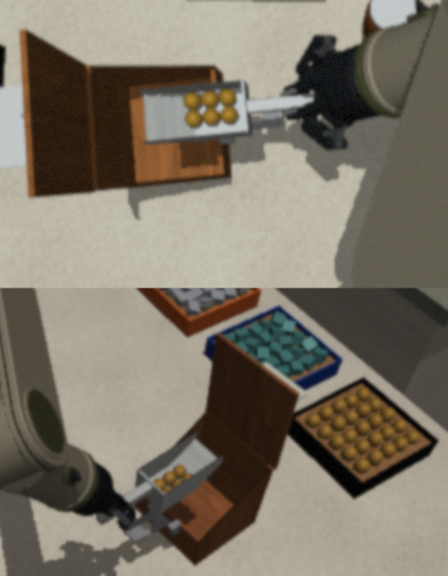

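The scoop is level over the bin opening, inside its walls, with six truffles aboard. Now I'll tip it.

```bash
python3 -m creep '[-0.17,-0.02,0,0,2,18,1, -0.35,-0.04,0,-1,6,35,1, -0.52,-0.06,0,-2,17,45,1, -0.7,-0.08,0,-3,31,52,1, -0.83,-0.095,0,-5,46,56,1, -0.956,-0.107,0,-7,61,60,1, -1.07,-0.12,0,-8,77,62,1, -1.182,-0.132,0,-10,93,65,1, -1.182,-0.132,0,-10,93,65,1, -1.182,-0.132,0,-10,93,65,1, -1.182,-0.132,0,-10,93,65,1, -1.182,-0.132,0,-10,93,65,1]'
python3 - <<'E'
from go import *
from h import *
p=robot.get_image("top"); q=robot.get_image("scene")
cv2.imwrite("pics/m2.png",cv2.resize(np.vstack([p["color"][120:300,60:340],q["color"][40:220,200:480]]),None,fx=1.6,fy=1.6))
for a in [(68,-10,90)]: print(a,*rel(*pour(*a)))
for im in (p,q): print([(np.round(b["pixel"]).tolist(),round(b["confidence"],2)) for b in robot.boxes_of(im,"truffle0")])
print(robot.sense()["joints"].round(2))
E
```

```text
time_s: 9.85
tool_pos: [601.2, 110.9, 241.6]
eef_rot: [[-0.089, 0.994, 0.059], [0.834, 0.107, -0.541], [-0.544, 0.001, -0.839]]
ft_force: [-1.1, -0.5, -2.6]
opening: 14.6
grasp_force: 98.0
(68, -10, 90) [-0.001, 0.0, 0.003] [-0.2, 0.2, -0.2] deg 0.2
[]
[([175.0, 343.0], 0.42)]
[ 0.41  0.31  1.38 -0.55  1.64  0.32]
```

View pics/m2.png

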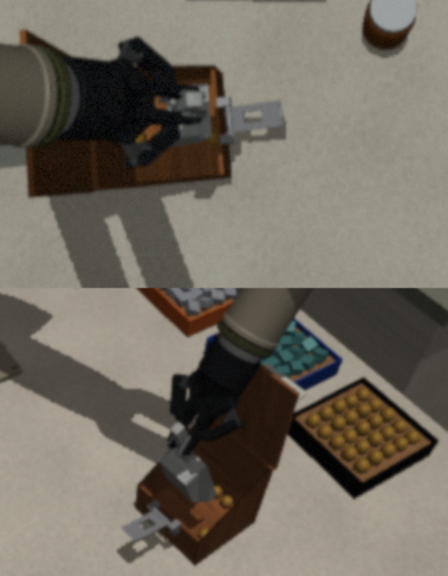

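The top view shows the tilted scoop inside the bin. The scene view shows gold balls on the bin floor near (215-230, 495-530). I'll tip a little further, then bring the scoop back level and count.

```bash
python3 -m creep '[-0.12,-0.013,0,-2,15,15,1, -0.12,-0.013,0,-2,15,20,1, -0.12,-0.013,0,-2,15,20,1, 0,0,0,0,0,25,1, 0.2,0.022,0,2,-30,20,1, 0.4,0.044,0,5,-55,15,1, 0.6,0.066,0,7,-75,5,1, 0.8,0.088,0,9,-88,-10,1, 1,0.11,0,10,-93,-20,1, 1.18,0.13,0,10,-93,-50,1, 1.18,0.13,0,12,-110,-40,1, 1.18,0.13,0,12,-110,-40,1]'
python3 - <<'E'
from h import *
p=robot.get_image("top"); w=robot.get_image("wrist")
cv2.imwrite("pics/m3.png",np.vstack([cv2.resize(p["color"][120:300,60:340],None,fx=1.6,fy=1.6),cv2.resize(w["color"],(448,300))]))
for im in (p,w): print([(np.round(b["pixel"]).tolist(),round(b["confidence"],2)) for b in robot.boxes_of(im,"truffle0")])
E
```

```text
time_s: 11.55
tool_pos: [613.1, -1.5, 200.3]
eef_rot: [[-0.085, 0.995, -0.06], [0.814, 0.104, 0.571], [0.574, -0.001, -0.819]]
ft_force: [0.8, 0.8, -2.1]
opening: 14.6
grasp_force: 98.2
[([206.0, 145.0], 0.46)]
[([205.0, 241.0], 0.5)]
```

View pics/m3.png

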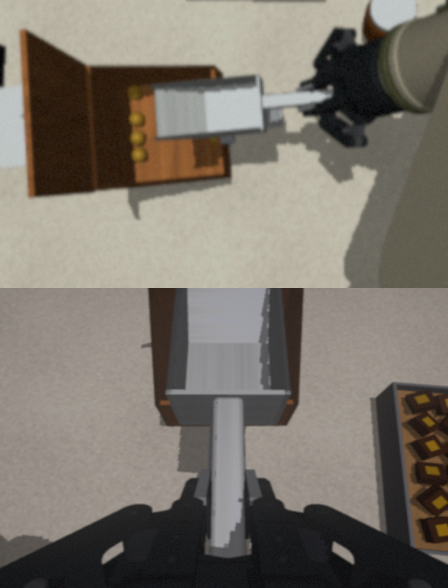

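The scoop is empty, with four truffles visible at (135-140, 92-155) and the rest hidden by the scoop. That was my last allowed picture, so the remaining checks will be numeric. Next I'll put the scoop back.

```bash
python3 -m creep '[0,0,0,0,-40,15,1, 0,0,0,0,-90,20,1, 0,0,-0.1,-30,-140,20,1, 0,0,-0.2,-80,-190,20,1, 0,0,-0.25,-120,-230,10,1, 0,0,-0.25,-139,-246,-20,1, 0,0,-0.25,-139,-246,-60,1, 0,0,-0.25,-139,-246,-100,1, 0,0,-0.25,-139,-246,-130,1, 0,0,-0.25,-139,-246,-150,1, 0,0,-0.25,-139,-246,-160,1, 0,0,-0.25,-139,-246,-160,1]'
python3 - <<'E'
from h import *
from go import *
print(rel(scoopR(np.radians(35)),[0,0,0])[0])
p=robot.get_image("top"); w=robot.get_image("scene")
for im in (p,w): print([(np.round(b["pixel"]).tolist(),round(b["confidence"],2)) for b in robot.boxes_of(im,"truffle0")])
# gold blobs in top image inside the bin region, and overall
for nm,im,reg in (("top",p,(150,245,110,215)),("scene",w,(140,215,270,370))):
    H=cv2.cvtColor(im["color"],cv2.COLOR_BGR2HSV); r0,r1,c0,c1=reg
    m=((H[...,0]>15)&(H[...,0]<32)&(H[...,1]>140)&(H[...,2]>60)).astype(np.uint8)
    n,l,st,ce=cv2.connectedComponentsWithStats(m[r0:r1,c0:c1]); print(nm,[(st[i,4],(ce[i]+[c0,r0]).round().tolist()) for i in range(1,n) if st[i,4]>8])
E
```

```text
time_s: 13.25
tool_pos: [474.2, -243.7, 41.1]
eef_rot: [[0.114, 0.99, 0.08], [0.811, -0.139, 0.568], [0.574, -0.0, -0.819]]
ft_force: [-0.7, -0.3, -1.1]
opening: 14.5
grasp_force: 98.2
[-0.0, -0.0, -0.013]
[([176.0, 143.0], 0.55), ([209.0, 145.0], 0.53), ([215.0, 145.0], 0.49), ([193.0, 141.0], 0.47)]
[([161.0, 330.0], 0.6), ([173.0, 344.0], 0.41), ([200.0, 197.0], 0.16)]
top [(np.int32(51), [144.0, 178.0]), (np.int32(85), [178.0, 179.0]), (np.int32(77), [145.0, 194.0]), (np.int32(159), [146.0, 211.0]), (np.int32(45), [193.0, 205.0])]
scene [(np.int32(89), [332.0, 164.0]), (np.int32(48), [342.0, 173.0]), (np.int32(29), [327.0, 192.0])]
```

All six truffles are counted inside the bin: five gold blobs, one of them double. Now I'll lower the scoop.

```bash
python3 -m creep '[0,0,0,0,0,-12,1, 0,0,0,0,0,-18,1, 0,0,0,0,0,-20,1, 0,0,0,0,0,-20,1,0,0,0,0,0,-20,1]'
```

```text
time_s: 14.08
tool_pos: [474.0, -244.0, 21.1]
eef_rot: [[0.115, 0.99, 0.08], [0.811, -0.14, 0.568], [0.574, -0.0, -0.819]]
ft_force: [0.8, 0.0, -1.5]
opening: 14.0
grasp_force: 98.3
```

```bash
python3 -m creep '[0,0,0,0,0,-1,1, 0,0,0,0,0,-2,1,0,0,0,0,0,-2,1]'; python3 -m creep '[0,0,0,0,0,-0.7,1, 0,0,0,0,0,-1,1]'
```

```text
time_s: 14.45
tool_pos: [474.1, -244.1, 19.4]
eef_rot: [[0.115, 0.99, 0.08], [0.811, -0.14, 0.568], [0.574, -0.0, -0.819]]
ft_force: [-0.8, -0.5, 1.7]
opening: 14.4
grasp_force: 98.9
time_s: 14.7
tool_pos: [474.1, -244.3, 19.0]
eef_rot: [[0.114, 0.99, 0.08], [0.811, -0.14, 0.568], [0.574, 0.0, -0.819]]
ft_force: [-3.7, -1.9, 9.3]
opening: 14.4
grasp_force: 99.5
```

```bash
python3 -m creep '[0,0,0,0,0,0.5,1, 0,0,0,0,0,0.5,0.5, 0,0,0,0,0,0.5,-1, 0,0,0,0,0,0.5,-1, 0,0,0,0,0,0.5,-1, 0,0,0,0,0,0.5,-1, 0,0,0,-2,-17,25,-1, 0,0,0,-8,-57,82,-1, 0,0,0,-8,-57,140,-1, 0,0,0,-8,-57,200,-1, 0,0,0,-8,-57,250,1, 0,0,0,-8,-57,250,1]' 40
python3 - <<'E'
from h import *
from go import *
p=robot.get_image("top"); w=robot.get_image("scene")
for q in ("scoop","scoop_lip","jar","tin"):
    print(q,[[(np.round(b["pixel"]).tolist(),round(b["confidence"],2)) for b in robot.boxes_of(im,q)][:1] for im in (p,w)])
R=pour(35,0,0)[0]
for x,y,z in [(-100,0,420),(0,0,420),(125,0,420),(125,0,288),(-10,0,288)]: print((x,z),*rel(R,B+x*b+z*k,0))
print(robot.sense()["joints"].round(2))
# where does scoop handle end appear?
g=cv2.cvtColor(p["color"],cv2.COLOR_BGR2GRAY)
E
```

```text
time_s: 16.2
tool_pos: [467.3, -302.6, 273.4]
eef_rot: [[0.111, 0.99, 0.085], [0.815, -0.14, 0.562], [0.569, 0.007, -0.823]]
ft_force: [-0.7, -0.5, -0.3]
opening: 51.6
grasp_force: 0.0
scoop [[([246.0, 317.0], 0.82)], [([207.0, 197.0], 0.84)]]
scoop_lip [[([247.0, 315.0], 0.93)], [([205.0, 200.0], 0.91)]]
jar [[([129.0, 305.0], 0.78)], [([268.0, 262.0], 0.89)]]
tin [[([143.0, 376.0], 0.92)], [([300.0, 194.0], 0.97)]]
(-100, 420) [-0.614, 0.007, 0.244] [136.9, 396.9, 152.9] deg 37.9
(0, 420) [-0.614, 0.007, 0.244] [125.8, 496.3, 152.9] deg 37.9
(125, 420) [-0.614, 0.007, 0.244] [111.9, 620.5, 152.9] deg 37.9
(125, 288) [-0.614, 0.007, 0.244] [111.9, 620.5, 20.9] deg 37.9
(-10, 288) [-0.614, 0.007, 0.244] [126.9, 486.3, 20.9] deg 37.9
[-0.94  0.33  1.31  0.44  1.93 -0.73]
```

```bash
python3 -m creep '[0,0,0,40,40,60,1, -0.15,0,0.06,80,90,110,1, -0.3,0,0.12,110,150,165,1, -0.614,0.007,0.244,130,210,165,1, -0.614,0.007,0.244,137,270,165,1, -0.614,0.007,0.244,137,330,165,1, -0.614,0.007,0.244,137,397,165,1, -0.614,0.007,0.244,126,450,165,1, -0.614,0.007,0.244,126,496,165,1, -0.614,0.007,0.244,119,560,165,1, -0.614,0.007,0.244,112,620,165,1, -0.614,0.007,0.244,112,620,165,1]'
python3 -m creep '[0,0,0,0,0,0,1,0,0,0,0,0,0,1]'
python3 - <<'E'
from go import *
R=pour(35,0,0)[0]
for x,y,z in [(125,0,430),(125,0,288),(-10,0,288)]: print((x,z),*rel(R,B+x*b+z*k,0))
print(robot.sense()["joints"].round(2))
E
```

```text
time_s: 18.2
tool_pos: [576.6, 322.6, 432.0]
eef_rot: [[-0.115, 0.993, -0.0], [0.993, 0.115, -0.001], [-0.001, -0.0, -1.0]]
ft_force: [0.9, -1.0, -0.0]
opening: 0.2
grasp_force: 0.0
time_s: 18.45
tool_pos: [578.3, 317.9, 432.9]
eef_rot: [[-0.11, 0.994, 0.001], [0.994, 0.11, -0.002], [-0.002, 0.001, -1.0]]
ft_force: [0.1, -1.1, 0.1]
opening: -0.3
grasp_force: 0.0
(125, 430) [0.002, 0.001, 0.001] [-0.7, 2.0, -2.9] deg 0.1
(125, 288) [0.002, 0.001, 0.001] [-0.7, 2.0, -144.9] deg 0.1
(-10, 288) [0.002, 0.001, 0.001] [14.3, -132.2, -144.9] deg 0.1
[ 0.43  0.32  0.91 -0.    1.92  0.31]
```

Now I'll descend behind the lid and push it forward.

```bash
python3 -m creep '[0,0,0,0,2,-50,1, 0,0,0,0,2,-100,1, 0,0,0,0,2,-135,1, 0,0,0,0,2,-145,1, 0,0,0,2,-16,-145,1, 0,0,0,4,-34,-145,1, 0,0,0,6,-52,-145,1, 0,0,0,8,-70,-145,1, 0,0,0,9,-82,-145,1, 0,0,0,10,-94,-145,1,0,0,0,11,-106,-145,1,0,0,0,12,-118,-145,1]'
python3 -m creep '[0,0,0,1,-8,0,1, 0,0,0,2,-16,0,1, 0,0,0,2,-16,0,1, 0,0,0,2,-16,0,1]'
python3 - <<'E'
from h import *
p=robot.get_image("top"); w=robot.get_image("scene")
for q in ("lid_edge","card","staple","lid"):
    print(q,[[(np.round(b["pixel"]).tolist(),round(b["confidence"],2)) for b in robot.boxes_of(im,q)][:2] for im in (p,w)])
E
```

```text
time_s: 19.95
tool_pos: [589.9, 200.4, 287.9]
eef_rot: [[-0.112, 0.994, 0.001], [0.994, 0.112, -0.001], [-0.001, 0.001, -1.0]]
ft_force: [0.3, -0.5, -0.3]
opening: -0.2
grasp_force: 0.0
time_s: 20.45
tool_pos: [591.9, 185.3, 287.9]
eef_rot: [[-0.112, 0.994, 0.001], [0.994, 0.112, -0.001], [-0.001, 0.001, -1.0]]
ft_force: [0.3, 0.6, 0.9]
opening: -0.1
grasp_force: 0.0
lid_edge [[([197.0, 155.0], 0.75)], [([136.0, 332.0], 0.94)]]
card [[([196.0, 157.0], 0.85)], [([134.0, 335.0], 0.57)]]
staple [[([197.0, 156.0], 0.91)], [([132.0, 334.0], 0.63), ([186.0, 289.0], 0.41)]]
lid [[([189.0, 219.0], 0.62), ([198.0, 158.0], 0.57)], [([140.0, 334.0], 0.97), ([203.0, 196.0], 0.29)]]
```

```bash
cat >> go.py <<'E'
def hp(r,ang,tilt,depth=14,up=0,off=0): # grasp on strap at r, strap elevation deg, tool tilt deg ; up: back off along tool; off: along strap normal(out)
    t=np.radians(tilt); tz=np.sin(t)*b-np.cos(t)*k; R=np.column_stack([np.cross(nb,tz),nb,tz])
    a=np.radians(ang); G=B+(-90+r*np.cos(a)-off*np.sin(a))*b+(72+r*np.sin(a)+off*np.cos(a))*k-up*tz
    return rel(R,G,depth)
E
python3 - <<'E'
from go import *
print(hp(58,167.6,36,14,80)); print(hp(58,167.6,36))
E
```

```text
([0.626, 0.071, -0.0], [20.2, -173.9, -150.1], 'deg', np.float64(36.1))
([0.626, 0.071, -0.0], [15.0, -127.1, -214.8], 'deg', np.float64(36.1))
```

```bash
python3 -m creep '[0,0,0,2,-10,20,1, 0,0,0,6,-50,50,1, 0.15,0.02,0,12,-100,50,1, 0.3,0.035,0,18,-150,40,0, 0.45,0.05,0,22,-190,0,-1, 0.626,0.071,0,22,-195,-50,-1, 0.626,0.071,0,21,-185,-100,-1, 0.626,0.071,0,20,-174,-150,-1, 0.626,0.071,0,20,-174,-150,-1, 0.626,0.071,0,20,-174,-150,-1]'
python3 - <<'E'
from h import *
from go import *
print(hp(58,167.6,36,14,80)); print(hp(58,167.6,36))
p=robot.get_image("top"); w=robot.get_image("scene"); v=robot.get_image("wrist")
for q in ("lid","card","lid_edge","hasp","hasp_hinge","hasp_pad","catch","staple"):
    print(q,[[(np.round(x["pixel"]).tolist(),round(x["confidence"],2)) for x in robot.boxes_of(im,q)][:2] for im in (p,w,v)])
bp=lambda x,y,z:B+x*b+y*-nb+z*k
for n,X in dict(cardfree=bp(-42,0,196),lidcentre=bp(0,0,117),lidedge=bp(-78,0,72),pad=bp(-90-60*.976,0,72+60*.215),hinge=bp(-90,0,72),tip=bp(-165,0,88)).items(): print(n,[proj(im,X).round().tolist() for im in (p,w,v)])
# white card in top
for im in (p,w):
    g=cv2.cvtColor(im["color"],cv2.COLOR_BGR2HSV); m=((g[...,1]<40)&(g[...,2]>150)).astype(np.uint8)
    n,l,st,ce=cv2.connectedComponentsWithStats(m); print([st[i].tolist() for i in range(1,n) if 20<st[i,4]<3000])
cv2.imwrite("pics/x_w.png",v["color"])
E
```

```text
time_s: 22.2
tool_pos: [613.3, 10.2, 141.0]
eef_rot: [[-0.092, 0.994, -0.062], [0.804, 0.111, 0.584], [0.587, 0.004, -0.809]]
ft_force: [0.6, -0.6, 1.1]
opening: 85.1
grasp_force: 0.0
([0.0, 0.004, -0.0], [-1.3, 1.0, -3.2], 'deg', np.float64(0.2))
([0.0, 0.004, -0.0], [-6.5, 47.8, -67.9], 'deg', np.float64(0.2))
lid [[([201.0, 158.0], 0.95), ([199.0, 218.0], 0.22)], [([157.0, 328.0], 0.84), ([206.0, 196.0], 0.4)], [([84.0, 261.0], 0.38)]]
card [[([199.0, 156.0], 0.6)], [([156.0, 328.0], 0.77)], [([63.0, 256.0], 0.63)]]
lid_edge [[([197.0, 155.0], 0.77)], [([156.0, 327.0], 0.59)], [([60.0, 256.0], 0.92), ([379.0, 62.0], 0.64)]]
hasp [[([190.0, 217.0], 0.73)], [([184.0, 293.0], 0.53), ([303.0, 196.0], 0.27)], [([197.0, 258.0], 0.96)]]
hasp_hinge [[([187.0, 218.0], 0.98)], [([186.0, 297.0], 0.73)], [([381.0, 66.0], 0.75), ([195.0, 254.0], 0.64)]]
hasp_pad [[([194.0, 218.0], 0.57), ([196.0, 158.0], 0.36)], [([185.0, 294.0], 0.77), ([159.0, 330.0], 0.47)], [([192.0, 256.0], 0.96)]]
catch [[([197.0, 156.0], 0.73), ([126.0, 302.0], 0.37)], [([160.0, 330.0], 0.9)], [([70.0, 257.0], 0.82)]]
s
[... 648 characters left out ...]
14, 6, 13, 29], [193, 221, 8, 6, 32], [489, 222, 9, 9, 28], [496, 223, 15, 17, 85], [490, 240, 10, 11, 30], [470, 244, 10, 12, 35], [478, 272, 11, 9, 34], [471, 274, 10, 16, 40], [354, 284, 70, 58, 699], [444, 289, 11, 9, 25], [452, 299, 12, 10, 27], [485, 298, 16, 24, 62], [502, 311, 10, 6, 22], [446, 315, 11, 7, 28], [377, 319, 13, 10, 44], [477, 319, 9, 12, 30], [455, 320, 17, 13, 73], [336, 325, 22, 24, 101], [394, 328, 13, 10, 38], [62, 341, 14, 14, 110], [383, 345, 11, 14, 32], [333, 349, 9, 12, 39], [357, 349, 39, 35, 270], [47, 350, 13, 13, 82], [342, 350, 6, 9, 21], [103, 352, 12, 13, 117], [264, 369, 32, 15, 193], [319, 369, 8, 7, 21], [319, 370, 21, 14, 71], [356, 373, 13, 8, 38]]
```

The lid is shut: its detected centre matches the projection. I'll check the hasp outline in the wrist view numerically.

```bash
python3 - <<'E'
import cv2,numpy as np
v=cv2.imread("pics/x_w.png"); g=cv2.cvtColor(v,cv2.COLOR_BGR2HSV)
print("V col259",[(r,int(g[r,259,2]),int(g[r,259,1])) for r in range(100,260,6)])
print("V col232",[(r,int(g[r,232,2]),int(g[r,232,1])) for r in range(100,260,6)])
for r in (160,185,215): print(r,[(c,int(g[r,c,2]),int(g[r,c,1])) for c in range(190,330,5)])
E
```

```text
V col259 [(100, 99, 26), (106, 90, 28), (112, 105, 170), (118, 106, 166), (124, 107, 153), (130, 108, 158), (136, 61, 88), (142, 136, 13), (148, 117, 13), (154, 116, 13), (160, 115, 13), (166, 75, 10), (172, 156, 28), (178, 95, 24), (184, 92, 25), (190, 93, 25), (196, 115, 11), (202, 118, 17), (208, 117, 13), (214, 117, 11), (220, 117, 11), (226, 115, 13), (232, 115, 13), (238, 94, 27), (244, 91, 22), (250, 93, 25), (256, 150, 27)]
V col232 [(100, 113, 172), (106, 114, 166), (112, 113, 165), (118, 113, 165), (124, 110, 144), (130, 107, 143), (136, 60, 34), (142, 118, 11), (148, 85, 12), (154, 85, 6), (160, 91, 14), (166, 103, 7), (172, 117, 4), (178, 113, 9), (184, 114, 11), (190, 115, 13), (196, 118, 13), (202, 117, 11), (208, 114, 13), (214, 118, 13), (220, 115, 11), (226, 115, 9), (232, 111, 14), (238, 93, 27), (244, 95, 24), (250, 100, 26), (256, 142, 29)]
160 [(190, 61, 100), (195, 62, 115), (200, 62, 111), (205, 63, 109), (210, 61, 113), (215, 61, 125), (220, 59, 112), (225, 59, 121), (230, 60, 102), (235, 114, 11), (240, 116, 13), (245, 114, 11), (250, 114, 11), (255, 115, 9),
[... 423 characters left out ...]
0, 93, 19), (255, 92, 28), (260, 93, 25), (265, 148, 24), (270, 117, 15), (275, 116, 11), (280, 119, 13), (285, 149, 26), (290, 153, 28), (295, 156, 25), (300, 151, 27), (305, 157, 23), (310, 154, 28), (315, 150, 25), (320, 150, 27), (325, 154, 30)]
215 [(190, 152, 25), (195, 156, 26), (200, 156, 29), (205, 148, 26), (210, 150, 29), (215, 153, 27), (220, 154, 25), (225, 131, 25), (230, 116, 11), (235, 117, 9), (240, 120, 13), (245, 118, 11), (250, 119, 13), (255, 119, 15), (260, 116, 9), (265, 119, 11), (270, 119, 11), (275, 118, 11), (280, 119, 13), (285, 149, 26), (290, 149, 26), (295, 157, 28), (300, 154, 26), (305, 149, 26), (310, 153, 28), (315, 151, 29), (320, 147, 24), (325, 149, 27)]
```

The strap is centred about 2 mm toward −x of the prediction, and its reach is as expected. I'll straddle it and grip its edges.

```bash
python3 -m creep '[0,0,0,-4,23,-34,-1, 0,0,0,-8,40,-58,-1, 0,0,0,-8.5,45,-68,-1, 0,0,0,-8.5,45,-68,-1, 0,0,0,-8.5,45,-68,0, 0,0,0,-8.5,45,-68,1, 0,0,0,-8.5,45,-68,1, 0,0,0,-8.5,45,-68,1, 0,0,0,-8.5,45,-68,1]' 25
python3 - <<'E'
from go import *
for a in (167.6,150,130,110,90,75,60): print(a,hp(58,a,36)[1])
E
```

```text
time_s: 24.68
tool_pos: [606.1, 55.1, 71.5]
eef_rot: [[-0.092, 0.994, -0.059], [0.805, 0.109, 0.584], [0.586, 0.006, -0.81]]
ft_force: [8.4, -1.0, -0.1]
opening: 35.4
grasp_force: 27.4
167.6 [0.8, 2.9, 1.7]
150 [0.0, 9.3, 18.2]
130 [-1.4, 22.2, 33.6]
110 [-3.3, 39.5, 43.7]
90 [-5.5, 59.2, 47.2]
75 [-7.2, 74.1, 45.2]
60 [-8.8, 88.0, 39.4]
```

```bash
python3 -m creep '[0,0,0,-0.4,2.5,8,1, 0,0,0,-0.8,6.4,16.5,1, 0,0,0,-1.5,12.5,25,1, 0,0,0,-2.2,19.3,32,1, 0,0,0,-3.1,27.5,37.5,1, 0,0,0,-4.1,36.6,42,1, 0,0,0,-5.2,46,44.5,1, 0,0,0,-6.3,56.3,45.5,1]'
python3 -m creep '[0,0,0,-0.8,7,-0.5,1, 0,0,0,-1.7,15,-2,1, 0,0,0,-2.5,22,-4.5,1, 0,0,0,-3.3,29,-8,1, 0,0,0,-3.3,29,-8,1]'
python3 - <<'E'
from h import *
from go import *
v=robot.get_image("wrist");print([(np.round(x["pixel"]).tolist(),round(x["confidence"],2)) for q in ("hasp","hasp_pad") for x in robot.boxes_of(v,q)])
g=cv2.cvtColor(v["color"],cv2.COLOR_BGR2HSV)
print([(r,int(g[r,257,2]),int(g[r,257,1])) for r in range(60,300,8)])
E
```

```text
time_s: 25.68
tool_pos: [600.4, 110.9, 118.7]
eef_rot: [[-0.092, 0.994, -0.058], [0.805, 0.109, 0.583], [0.586, 0.007, -0.81]]
ft_force: [3.0, -5.5, 10.5]
opening: 35.1
grasp_force: 23.9
time_s: 26.3
tool_pos: [596.9, 141.9, 111.3]
eef_rot: [[-0.094, 0.994, -0.059], [0.803, 0.11, 0.586], [0.589, 0.008, -0.808]]
ft_force: [3.8, 2.4, 12.1]
opening: 35.3
grasp_force: 27.2
[([309.0, 261.0], 0.94), ([128.0, 260.0], 0.5), ([139.0, 262.0], 0.63), ([309.0, 262.0], 0.61)]
[(60, 183, 170), (68, 183, 169), (76, 182, 171), (84, 181, 168), (92, 180, 164), (100, 179, 162), (108, 177, 161), (116, 64, 20), (124, 67, 19), (132, 62, 16), (140, 234, 5), (148, 131, 82), (156, 125, 8), (164, 125, 12), (172, 124, 12), (180, 121, 8), (188, 118, 13), (196, 110, 16), (204, 116, 152), (212, 115, 157), (220, 116, 154), (228, 115, 155), (236, 176, 164), (244, 177, 166), (252, 176, 162), (260, 105, 10), (268, 157, 8), (276, 158, 15), (284, 157, 13), (292, 217, 12)]
```

```bash
python3 -m creep '[0,0,0,0,0,0,0, 0,0,0,0,0,0,-0.6, 0,0,0,0,0,0,-0.6, 0,0,0,0,0,0,-0.6, 0,0,0,1,-10,14,-0.6, 0,0,0,3,-29,40,-0.6, 0,0,0,3,-29,40,1, 0,0,0,3,-29,40,1, 0,0,0,3,-29,40,1, 0,0,0,3,-29,40,1, 0,0,0,3,-29,40,1]' 40
python3 - <<'E'
from h import *
from go import *
v=robot.get_image("wrist");print([(np.round(x["pixel"]).tolist(),round(x["confidence"],2)) for q in ("hasp","hasp_pad") for x in robot.boxes_of(v,q)])
g=cv2.cvtColor(v["color"],cv2.COLOR_BGR2HSV)
print([(r,int(g[r,246,2]),int(g[r,246,1])) for r in range(60,330,6)])
bp=lambda r,a,y=0:B+(-90+r*np.cos(np.radians(a)))*b+(72+r*np.sin(np.radians(a)))*k-y*nb
for a in (40,50,60,70,80): print(a,[proj(v,bp(r,a)).round().tolist() for r in (0,22,48,77)])
for a,o in ((60,20),(60,8),(50,6),(40,5),(35,4),(30,3)): print(a,hp(60,a,36,0,0,o)[1])
E
```

```text
time_s: 27.82
tool_pos: [596.5, 112.7, 147.0]
eef_rot: [[-0.09, 0.994, -0.066], [0.804, 0.111, 0.585], [0.588, -0.0, -0.809]]
ft_force: [-0.5, -0.6, 0.2]
opening: -0.2
grasp_force: 0.0
[([238.0, 292.0], 0.61), ([236.0, 293.0], 0.96)]
[(60, 155, 168), (66, 155, 166), (72, 155, 166), (78, 153, 165), (84, 151, 167), (90, 151, 169), (96, 151, 164), (102, 150, 161), (108, 53, 24), (114, 50, 31), (120, 211, 10), (126, 105, 15), (132, 94, 138), (138, 106, 10), (144, 105, 12), (150, 103, 12), (156, 91, 151), (162, 90, 164), (168, 94, 149), (174, 91, 157), (180, 90, 167), (186, 91, 151), (192, 92, 155), (198, 90, 153), (204, 109, 157), (210, 139, 169), (216, 137, 164), (222, 138, 164), (228, 137, 168), (234, 117, 7), (240, 106, 7), (246, 109, 9), (252, 105, 10), (258, 105, 2), (264, 106, 7), (270, 46, 11), (276, 36, 14), (282, 37, 21), (288, 37, 21), (294, 41, 19), (300, 32, 24), (306, 35, 36), (312, 29, 26), (318, 33, 15), (324, 28, 36)]
40 [[281.0, 268.0], [252.0, 268.0], [216.0, 269.0], [171.0, 269.0]]
50 [[281.0, 268.0], [256.0, 269.0], [222.0, 269.0], [179.0, 270.0]]
60 [[281.0, 268.0], [260.0, 269.0], [231.0, 269.0], [193.0, 270.0]]
70 [[281.0, 268.0], [265.0, 269.0], [243.0, 270.0], [212.0, 271.0]]
80 [[281.0, 268.0], [271.0, 269.0], [257.0, 270.0], [236.0, 271.0]]
60 [3.4, 6.2, -13.3]
60 [2.2, 16.6, -19.3]
50 [1.0, 27.4, -25.5]
40 [0.1, 36.1, -32.9]
35 [-0.4, 40.2, -37.6]
30 [-0.8, 43.8, -42.7]
```

The hasp now stands near 80°, having sprung back on release. I'll back off to the front of it and check its side.

```bash
python3 -m creep '[0,0,0,1,-10,20,1, 0,0,0,3,-30,30,1, 0,0,0,6,-50,20,1, 0,0,0,6,-52,10,1, 0,0,0,6,-52,10,1]'
python3 - <<'E'
from h import *
from go import *
v=robot.get_image("wrist");print([(np.round(x["pixel"]).tolist(),round(x["confidence"],2)) for q in ("hasp","hasp_pad") for x in robot.boxes_of(v,q)])
g=cv2.cvtColor(v["color"],cv2.COLOR_BGR2HSV)
print([(r,int(g[r,246,2]),int(g[r,246,1])) for r in range(60,330,6)])
bp=lambda r,a,y=0:B+(-90+r*np.cos(np.radians(a)))*b+(72+r*np.sin(np.radians(a)))*k-y*nb
for a in (30,40,50,60,70,80,90): print(a,[proj(v,bp(r,a)).round().tolist()[0] for r in (0,22,48,77)])
t=robot.get_image("top");gt=cv2.cvtColor(t["color"],cv2.COLOR_BGR2HSV)
print("top row188/200",[[(c,int(gt[r,c,2]),int(gt[r,c,1])) for c in range(160,216,3)] for r in (188,201)])
for a in (30,40,50,60,70,80,90): print(a,[proj(t,bp(r,a)).round().tolist() for r in (48,77)])
E
```

```text
time_s: 28.6
tool_pos: [601.5, 60.4, 154.8]
eef_rot: [[-0.087, 0.994, -0.068], [0.803, 0.11, 0.586], [0.59, -0.004, -0.808]]
ft_force: [-0.7, 0.1, -0.6]
opening: -0.2
grasp_force: 0.0
[([177.0, 268.0], 0.69), ([105.0, 267.0], 0.23), ([173.0, 268.0], 0.83), ([89.0, 266.0], 0.43)]
[(60, 72, 18), (66, 74, 10), (72, 75, 34), (78, 81, 116), (84, 83, 120), (90, 81, 142), (96, 80, 147), (102, 80, 172), (108, 81, 154), (114, 79, 158), (120, 81, 148), (126, 82, 149), (132, 82, 155), (138, 83, 166), (144, 122, 77), (150, 108, 9), (156, 86, 9), (162, 88, 14), (168, 88, 14), (174, 87, 9), (180, 76, 3), (186, 88, 14), (192, 88, 14), (198, 87, 12), (204, 90, 8), (210, 88, 9), (216, 126, 10), (222, 108, 26), (228, 118, 22), (234, 97, 8), (240, 104, 5), (246, 97, 11), (252, 97, 3), (258, 97, 5), (264, 93, 5), (270, 47, 11), (276, 42, 18), (282, 38, 7), (288, 38, 7), (294, 36, 14), (300, 33, 31), (306, 22, 58), (312, 24, 11), (318, 21, 24), (324, 23, 22)]
30 [211.0, 182.0, 146.0, 105.0]
40 [211.0, 183.0, 148.0, 105.0]
50 [211.0, 185.0, 151.0, 109.0]
60 [211.0, 188.0, 157.0, 116.0]
70 [211.0, 191.0, 1
[... 247 characters left out ...]
9, 164), (190, 109, 0), (193, 62, 4), (196, 64, 12), (199, 64, 12), (202, 80, 3), (205, 98, 23), (208, 154, 30), (211, 177, 30), (214, 150, 24)], [(160, 119, 15), (163, 119, 19), (166, 120, 13), (169, 143, 18), (172, 67, 160), (175, 63, 174), (178, 61, 184), (181, 105, 177), (184, 108, 163), (187, 106, 164), (190, 108, 85), (193, 77, 86), (196, 59, 30), (199, 61, 17), (202, 66, 8), (205, 105, 2), (208, 101, 25), (211, 172, 27), (214, 174, 29)]]
30 [[195.0, 183.0], [196.0, 169.0]]
40 [[195.0, 184.0], [195.0, 172.0]]
50 [[194.0, 186.0], [194.0, 175.0]]
60 [[193.0, 189.0], [193.0, 180.0]]
70 [[193.0, 192.0], [192.0, 185.0]]
80 [[192.0, 196.0], [191.0, 191.0]]
90 [[192.0, 200.0], [191.0, 197.0]]
```

The hasp is confirmed at about 80° and the fingers are in front of it. I'll compute the push path.

```bash
python3 - <<'E'
from go import *
for a,o in ((95,30),(85,14),(75,10),(65,8),(55,7),(48,6),(43,5),(38,5),(34,4)): print(a,o,hp(58,a,36,0,0,o)[:2])
E
```

```text
95 30 ([-0.001, -0.0, -0.001], [2.7, 10.4, -30.2])
85 14 ([-0.001, -0.0, -0.001], [-0.2, 36.3, -26.3])
75 10 ([-0.001, -0.0, -0.001], [-1.7, 50.5, -26.7])
65 8 ([-0.001, -0.0, -0.001], [-3.1, 62.3, -29.4])
55 7 ([-0.001, -0.0, -0.001], [-4.2, 72.5, -33.8])
48 6 ([-0.001, -0.0, -0.001], [-5.0, 79.3, -38.2])
43 5 ([-0.001, -0.0, -0.001], [-5.5, 83.9, -42.1])
38 5 ([-0.001, -0.0, -0.001], [-5.9, 87.5, -45.7])
34 4 ([-0.001, -0.0, -0.001], [-6.2, 90.7, -49.6])
```

```bash
python3 -m creep '[0,0,0,1,10,-30,1, 0,0,0,-1,25,-28,1, 0,0,0,-2,36,-26,1, 0,0,0,-3,44,-26.5,1, 0,0,0,-3.7,50.5,-26.7,1, 0,0,0,-4.5,57,-28,1, 0,0,0,-5,62.3,-29.4,1, 0,0,0,-5.7,68,-31.5,1, 0,0,0,-6.2,72.5,-33.8,1, 0,0,0,-7,79.3,-38.2,1, 0,0,0,-7.5,83.9,-42,1, 0,0,0,-7.5,83.9,-42,1]'
python3 - <<'E'
from go import *
for a,o in ((43,5),(38,5),(34,4),(30,3)): print(a,o,hp(58,a,36,0,0,o)[:2])
E
```

```text
time_s: 30.3
tool_pos: [594.7, 144.8, 114.8]
eef_rot: [[-0.09, 0.994, -0.066], [0.803, 0.112, 0.585], [0.588, -0.001, -0.808]]
ft_force: [-0.3, -0.7, -0.2]
opening: 0.3
grasp_force: 0.0
43 5 ([-0.001, -0.001, -0.001], [2.4, 0.1, 0.4])
38 5 ([-0.001, -0.001, -0.001], [2.0, 3.7, -3.2])
34 4 ([-0.001, -0.001, -0.001], [1.7, 6.9, -7.1])
30 3 ([-0.001, -0.001, -0.001], [1.3, 9.8, -11.2])
```

```bash
python3 -m creep '[0,0,0,-0.3,2,-2,1, 0,0,0,-0.4,3.7,-3.5,1, 0,0,0,-0.5,5,-5,1, 0,0,0,-0.5,5,-5,1]'; python3 -m creep '[0,0,0,-0.1,0.8,-1,1, 0,0,0,-0.2,1.5,-2,1, 0,0,0,-0.2,1.5,-2,1]'
```

```text
time_s: 30.8
tool_pos: [594.7, 149.4, 110.3]
eef_rot: [[-0.09, 0.994, -0.065], [0.804, 0.111, 0.585], [0.588, 0.0, -0.809]]
ft_force: [0.8, -0.1, 0.3]
opening: 0.0
grasp_force: 0.0
time_s: 31.18
tool_pos: [594.8, 150.6, 108.8]
eef_rot: [[-0.09, 0.994, -0.065], [0.804, 0.111, 0.585], [0.588, 0.001, -0.809]]
ft_force: [-0.8, -3.1, 3.2]
opening: -0.1
grasp_force: 2.0
```

```bash
python3 -m creep '[0,0,0,-0.1,0.5,-0.9,1, 0,0,0,-0.1,1,-1.8,1, 0,0,0,-0.1,1,-1.8,1]'
```

```text
time_s: 31.55
tool_pos: [594.7, 151.8, 107.3]
eef_rot: [[-0.09, 0.994, -0.065], [0.804, 0.111, 0.585], [0.588, 0.001, -0.809]]
ft_force: [-1.0, -2.0, 5.7]
opening: 0.1
grasp_force: 2.8
```

```bash
python3 -m creep '[0,0,0,0,0.5,-0.9,1, 0,0,0,-0.1,1,-1.8,1, 0,0,0,-0.1,1,-1.8,1]';  python3 -m creep '[0,0,0,0,0.5,-0.9,1, 0,0,0,-0.1,1,-1.8,1, 0,0,0,-0.1,1,-1.8,1]'
```

```text
time_s: 31.92
tool_pos: [594.4, 152.9, 104.8]
eef_rot: [[-0.09, 0.994, -0.065], [0.804, 0.111, 0.585], [0.588, 0.001, -0.809]]
ft_force: [0.3, -0.2, 1.1]
opening: 0.0
grasp_force: 0.7
time_s: 32.3
tool_pos: [594.3, 153.6, 103.0]
eef_rot: [[-0.09, 0.994, -0.065], [0.804, 0.111, 0.584], [0.588, 0.0, -0.809]]
ft_force: [-0.7, -1.7, 1.7]
opening: 0.2
grasp_force: 1.3
```

```bash
python3 -m creep '[0,0,0,0,0.5,-0.9,1, 0,0,0,-0.1,1,-1.8,1, 0,0,0,-0.1,1,-1.8,1]';  python3 -m creep '[0,0,0,0,0.5,-0.9,1, 0,0,0,0,0.5,-0.9,1]'
```

```text
time_s: 32.67
tool_pos: [594.6, 154.0, 102.5]
eef_rot: [[-0.091, 0.994, -0.064], [0.804, 0.111, 0.584], [0.588, 0.001, -0.809]]
ft_force: [-4.5, -7.5, 11.0]
opening: 0.3
grasp_force: 6.6
time_s: 32.92
tool_pos: [594.7, 154.2, 102.2]
eef_rot: [[-0.091, 0.994, -0.064], [0.804, 0.111, 0.584], [0.588, 0.002, -0.809]]
ft_force: [-7.1, -10.1, 16.2]
opening: -0.1
grasp_force: 9.3
```

```bash
python3 -m creep '[0,0,0,0,0.5,-0.9,1, 0,0,0,0,0.8,-1.4,1, 0,0,0,0,0.8,-1.4,1]'; python3 -m creep '[0,0,0,0,-2,3,1, 0,0,0,2,-17,24,1, 0,0,0,5,-47,64,1, 0,0,0,8,-80,110,1, 0,0,0,10,-110,140,1, 0,0,0,10,-110,140,1]'
python3 - <<'E'
from h import *
from go import *
bp=lambda r,a,o=2,y=0:B+(-90+r*np.cos(np.radians(a))-o*np.sin(np.radians(a)))*b+(72+r*np.sin(np.radians(a))+o*np.cos(np.radians(a)))*k-y*nb
for n in ("wrist","scene","top"):
    v=robot.get_image(n); g=cv2.cvtColor(v["color"],cv2.COLOR_BGR2HSV)
    cv2.imwrite("pics/f_%s.png"%n,v["color"])
    print(n,[(q,np.round(x["pixel"]).tolist(),round(x["confidence"],2)) for q in ("hasp","hasp_pad","catch","staple") for x in robot.boxes_of(v,q)[:1]])
    for a in (30,34,38,60): print(a,[proj(v,bp(r,a)).round(1).tolist() for r in (0,22,48,77)])
    if n=="wrist":
        c=int(proj(v,bp(50,30))[1])
        for dc in (-8,-3,0): print(c+dc,[(r,int(g[r,c+dc,2]),int(g[r,c+dc,1])) for r in range(60,250,3)])
E
```

```text
time_s: 33.3
tool_pos: [594.9, 154.4, 101.9]
eef_rot: [[-0.092, 0.994, -0.064], [0.804, 0.112, 0.584], [0.587, 0.002, -0.809]]
ft_force: [-12.0, -15.3, 23.9]
opening: -0.2
grasp_force: 13.6
time_s: 34.05
tool_pos: [606.0, 43.8, 241.8]
eef_rot: [[-0.091, 0.994, -0.059], [0.805, 0.108, 0.583], [0.586, 0.005, -0.81]]
ft_force: [-0.6, 0.5, -0.7]
opening: 0.1
grasp_force: 0.0
wrist [('hasp', [184.0, 270.0], 0.68), ('hasp_pad', [185.0, 251.0], 0.58), ('catch', [115.0, 260.0], 0.57), ('staple', [111.0, 259.0], 0.82)]
30 [[220.5, 262.6], [199.2, 262.6], [173.3, 262.7], [143.7, 262.8]]
34 [[220.6, 262.6], [199.6, 262.7], [174.0, 262.7], [144.2, 262.8]]
38 [[220.7, 262.6], [200.2, 262.7], [174.8, 262.8], [145.0, 262.9]]
60 [[221.4, 262.6], [205.2, 262.8], [184.1, 263.0], [157.6, 263.3]]
254 [(60, 128, 171), (63, 130, 165), (66, 128, 169), (69, 127, 171), (72, 129, 166), (75, 128, 167), (78, 127, 167), (81, 126, 170), (84, 129, 164), (87, 128, 165), (90, 125, 171), (93, 127, 163), (96, 126, 164), (99, 127, 157), (102, 118, 151), (105, 46, 28), (108, 82, 3), (111, 172, 7), (114, 100, 13), (117, 
[... 2803 characters left out ...]
0, 329.0], 0.84)]
30 [[182.5, 300.2], [176.6, 305.9], [169.6, 312.5], [161.8, 320.0]]
34 [[182.5, 300.2], [176.5, 305.7], [169.3, 312.1], [161.3, 319.4]]
38 [[182.6, 300.2], [176.4, 305.4], [169.1, 311.7], [160.9, 318.7]]
60 [[182.8, 300.0], [176.6, 303.7], [169.2, 308.2], [160.7, 313.4]]
top [('hasp', [191.0, 188.0], 0.81), ('hasp_pad', [189.0, 189.0], 0.6), ('catch', [197.0, 154.0], 0.81), ('staple', [199.0, 153.0], 0.72)]
30 [[193.9, 203.6], [194.4, 194.2], [194.9, 182.8], [195.5, 169.7]]
34 [[193.9, 203.6], [194.3, 194.5], [194.7, 183.4], [195.2, 170.5]]
38 [[193.9, 203.7], [194.2, 194.9], [194.5, 184.1], [194.9, 171.6]]
60 [[193.9, 203.9], [193.7, 197.6], [193.3, 189.6], [192.9, 180.3]]
```

The force rose to 6 N, dropped to about 1 N as the hasp snapped past the catch, then met a hard stop at about 30 N. The slot sits over the staple and the arm is clear, so I'll hand in.

```bash
python3 -c "
from rig import robot
print(robot.finish_job())"
```

```text
the job is handed in; nothing more can be done
None
```

Job handed in at about 34 s: I counted all six truffles in the bin, the scoop is back on the counter, the lid is shut, and the hasp is over the staple and snapped home (judged by force and camera positions, as my ten picture views were used up); the jar and tin were not touched.

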